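# Feel for the sharpener in the pastel dust box

### The arm

A 6-joint arm with a two-finger parallel gripper is mounted at the origin on the work surface. World frame = base frame: x ahead of the robot, y to its left, z up, the work surface at z = 0. Lengths are in m, angles in rad, forces in N, time in s.
With the tool pointing down it reaches from about 0.425 to 0.925 m from the base axis. Payload 12.5 kg.
Tool frame: the origin (TCP) lies midway between the tips of the shut fingers; the grasp point (between the pads) lies 19 mm behind it (ctrl.grip_point_offset is the distance from the TCP to the grasp point, in m); x points along the fingers, y is the direction in which the jaws open and shut, and the axes are right-handed (so a half turn about x gives the same grasp; the last joint's range is limited). The gripper opens to 85 mm and grips with 20 to 120 N. Pads are 22 mm wide; open, the fingers measure 114 mm over their backs; the gripper's body (76 mm by 85 mm) begins 54 mm behind the grasp point. The pads swing forward as they close: fully open they stand 13 mm farther back than shut.
Start: joints at [-1.392, 0.491, 1.559, -0, 1.092, -0.106], TCP at [0.176, -0.6, 0.231] pointing down, gripper open.
Joint ranges: [-3.1, 3.1], [-0.84, 2.19], [0.05, 2.79], [-1.13, 4.28], [0.06, 2.93], [-2.69, 2.69]. Speed limits (rad/s): [2.22, 2.22, 2.79, 3.14, 3.14, 3.14].

### API

Orientations are given as a unit quaternion [w, x, y, z].
In Python, from cell import ctrl gives the robot as it stands. The module is installed in compiled form; this text tells all that it offers.
- The arm moves only by the tool drive_tool, never from a script. Its argument "increments" is one flat list of numbers, 7 for each row, row after row: the opening in per cent of the stroke, from 0 (shut) to 100 (fully open), then the shift along the tool's x, y, z in m, then the turn, a rotation vector about the tool's x, y, z in rad. In form: [hand, tx, ty, tz, ax, ay, az, hand, tx, ty, tz, ax, ay, az, ...]. A call has exactly 5 rows; each row is the pose to reach, as a shift and turn from the pose commanded when the call began, along the tool's axes at that moment; what a row does not reach only later rows make up. A row lasts 1/12 s, in which the tool goes at most 41.7 mm and 7.16 degrees, less where a joint would pass 70% of its speed; a pose out of reach is approached as far as the arm can. A call with a gripper value outside its range is refused whole. The fingers move at their own pace and stop on an object; "force" is the grip in N (left out, the last holds). Time passes only in rows, so rows that repeat a pose let the fingers close, or fill a call up. It gives the time, the measured TCP pose, the force and the opening at its end, in the units of the state.
- ctrl.observe(): the state, without advancing time (a new reading comes with each control period).
- ctrl.capture(name): name is "scene" or "top" or "wrist"; returns the picture (480x640x3 uint8, blue, green, red); there is no depth.
- ctrl.camera_info(name): a dict with "camera_matrix" (3x3 intrinsics, pixels), "dist_coeffs" ([k1, k2, p1, p2, k3] as OpenCV has them; the pictures are not rectified), "world_from_camera" (4x4, takes a point from camera to world coordinates); the wrist camera has in their place "T_tool_cam" (4x4, takes a point from camera to tool coordinates, whose origin is the TCP and whose axes are the tool frame's). Camera axes: x right, y down, z forward; pixel columns grow to the right and rows downward; lengths in m; the calibration is good to about 2 mm. A picture is of the moment at which its call begins: read the wrist's pose just before it. camera_info takes no time and is no camera call.
- ctrl.hand_in(): hands the job in, once; it reports no verdict.
Trained networks look in the newest picture that a camera, given by its name, has taken for a name from the list of things; names that differ only in an ending like _2 or _b are one class to them, and where a whole thing is asked for, a point or a joint stands for the part that bears it (a point fixed in the world has none). Each returns a list of dicts, best first, with "score" (0 to 1); they miss things now and then, are a little off and sometimes report something else, mostly with a low value. They report only what shows in the picture. A call takes as long as a camera call.
- ctrl.find_in(camera, label): "xyz" ([x, y, z] in m, in world coordinates, good to about 4 mm: the middle of the surface that is visible of it).
- ctrl.outline_of(camera, label): "pixels" (480x640 bool, what is visible of it).
The state is a dict: "time_s": time; "joint_pos": joint angles; "qvel": joint speeds; "effort": joint torques, N m; "eef_pos": TCP position; "orientation": TCP orientation; "contact_force": force on the tool from outside, world axes, zero at the start; "ft_torque": the same for the moment, N m; "gripper_width": finger opening in m.
Only numpy, scipy, OpenCV 4.12 (cv2) and the standard library are available. Lean on these libraries where they do the work, as an engineer would, in place of code of your own. Each camera call takes 0.05 s, during which the arm holds its last target. There are 200 camera calls.

### The job

The pencil sharpener has been left somewhere inside the blue dust box, out of sight under its black spring flaps. Reach in through the flaps, feel along the box for it, lift it out, and lower it right down into the yellow tray before letting it go. Leave the brush, paint jar, eraser and tape roll where they are.

Things in the scene. Friction and masses are not known exactly. Their poses are not given: they have to be found in the camera images.
- box: Blue dust box, fixed to the table: 72 mm (its x) by 296 mm (its y) by 64 mm high, walls and floor 8 mm thick; inside 56 mm (x) by 280 mm (y), 56 mm deep. Origin: centre of its underside, on the table; z up; y runs along its length. Two black spring flaps close its whole top. The only thing inside is the loose sharpener.
- slot (a point): Centre of the box's top, where the two flaps meet, 64 mm above the box's origin; axes as the box. The flaps meet along the box's y; fingers pushed down between them can then travel along y, anywhere over the inside length.
- flap_near (a joint): Flap on the box's -x long wall, 27 mm wide, 278 mm long, hinged along the wall 61 mm above the table. 0 is shut (level); grows to 1.4 rad as it is pushed down into the box; about 1 N of push; springs shut by itself.
- flap_far (a joint): The same flap on the box's +x long wall; 0 shut, grows to 1.4 rad as it is pushed down. Whatever is lifted out between the flaps should be no wider across (box x) than the fingers that hold them apart, or it catches under their edges.
- channel (a point): Middle of the inner floor, 8 mm above the box's origin; axes as the box. Ledges along both long walls (19 mm wide, tops 8 mm above this floor) leave a channel 18 mm wide along y. The sharpener stands in it with its middle anywhere within 65 mm of this point along y, and within 2 mm of the centre line across; its place is not reported.
- tray: Yellow metal tray, open, fixed to the table: 130 mm (its x) by 180 mm (its y), 18 mm high, walls and floor 5 mm. Origin: centre of its underside, on the table.
- tray_floor (a point): Middle of the tray's floor, 5 mm above the table: the sharpener's destination. The sharpener: dark metal block, 44 mm along the box's y, 14 mm across, 30 mm tall (in the box its top is 38 mm above the table), 70 to 100 g, bears a light prod. Fingers closing along the box's y take it by its end faces, 44 mm apart, and hold the flaps off it.
- brush: Pink loose paintbrush, 200 mm long and 12 mm thick, lying along its own y; origin under its middle, on the table. A bystander.
- paint_jar: Loose paint jar with a red cap, 40 mm across, 50 mm high, upright; origin at the centre of its underside. A bystander.
- eraser: Loose white eraser, 22 by 50 by 14 mm high; origin at the centre of its underside. A bystander.
- tape: Loose orange tape roll, 60 mm across, 20 mm high, lying flat; origin at the centre of its underside. A bystander.

How it is judged:
On the way, in this order (a step that is already met when the one before it is completed fails the run):
1. the sharpener has been lifted out of the box in the fingers: nothing touches the box any more and the fingers hold something (contact force between anything else and box below 0.05 N and contact force between anything else and the fingers above 1 N), for 0.2 s.
2. still held, the sharpener has been lowered into the tray (the grasp point within 60 mm of the table, over the tray) (contact force between anything else and the fingers above 1 N and height (world z) of the grasp point below 0.06 m and horizontal distance between the grasp point and tray_floor below 0.1 m), for 0.1 s.
At the end, for the whole second after the job is handed in: The box is empty (under 0.05 N on it and its flaps), the sharpener lies at rest in the tray with its weight on the tray (0.55 to 1.5 N), and the brush, jar, eraser and tape have each moved less than 30 mm (contact force between anything else and box below 0.05 N and contact force between anything else and tray between 0.55 and 1.5 N and distance of each of brush, paint_jar, eraser, tape from where it was at the start of the episode below 0.03 m); the robot touches nothing.
It fails at once if the brush is moved 30 mm or more (distance of brush from where it was at the start of the episode above 0.03 m).
It fails at once if the paint jar is moved 30 mm or more (distance of paint_jar from where it was at the start of the episode above 0.03 m).
It fails at once if the eraser is moved 30 mm or more (distance of eraser from where it was at the start of the episode above 0.03 m).
It fails at once if the tape is moved 30 mm or more (distance of tape from where it was at the start of the episode above 0.03 m).
It also fails if it takes over 64 s, if anything falls off the work surface, if the arm or the gripper's body presses on something with over 40 N, if the wrist force passes 120 N, or if a joint passes its speed limit or range.

## Working session

There is one attempt and no reset: what is moved stays moved. The work goes in short steps, Python scripts to look and compute and a tool call to move; the robot and the scene stay as the last step left them, time stands still between calls to the robot, and variables do not carry over. Pictures are saved under pics/ and viewed, about 8 in all and at most 12, crops included, and the job is handed in when it is done.

Besides the shell and the picture viewer there is one more tool, called after "Call:" as name(argument=value, ...) on one line, values as JSON. drive_tool: Moves the arm, as the interface text tells. Its arguments: {"type":"object","properties":{"increments":{"type":"array","items":{"type":"number"}},"force":{"type":"number"}},"required":["increments"]}

```bash
mkdir -p pics; python3 - <<'E'
from cell import ctrl
import cv2,numpy as np
s=ctrl.observe();print(s)
for c in ("top","scene"):
    cv2.imwrite(f"pics/{c}0.png",ctrl.capture(c))
for l in ["box","flap_near","flap_far","tray","brush","paint_jar","eraser","tape"]:
    r=ctrl.find_in("top",l); print(l,[(np.round(d["xyz"],3).tolist(),round(d["score"],2)) for d in r[:2]])
def ray(c,uv):
    i=ctrl.camera_info(c);K=np.array(i["camera_matrix"]);T=np.array(i["world_from_camera"])
    p=cv2.undistortPoints(np.array(uv,float).reshape(-1,1,2),K,np.array(i["dist_coeffs"])).reshape(-1,2)
    d=np.c_[p,np.ones(len(p))]@T[:3,:3].T
    return T[:3,3],d
def at(c,uv,z):
    o,d=ray(c,uv);return o+d*((z-o[2])/d[:,2])[:,None]
for l,z in (("box",.064),("tray",.018),("brush",.006),("flap_near",.061),("flap_far",.061)):
    r=ctrl.outline_of("top",l)
    if not r: print(l,None);continue
    m=r[0]["pixels"].astype(np.uint8);c=max(cv2.findContours(m,0,2)[0],key=cv2.contourArea).reshape(-1,2)
    w=at("top",c,z)[:,:2].astype(np.float32)
    q=cv2.minAreaRect(w*1000);print(l,r[0]["score"],q,cv2.boxPoints(q).round().tolist())
E
```

```text
{'time_s': 0.0, 'joint_pos': array([-1.39161136e+00,  4.91551413e-01,  1.55945985e+00, -1.07254896e-05,
        1.09171008e+00, -1.05572361e-01]), 'qvel': array([0.00102272, 0.00102693, 0.00124064, 0.00083801, 0.00051312,
       0.00042007]), 'effort': array([ 1.63110177e-03, -6.18438077e+01, -2.61593968e+01, -1.04857834e-04,
        3.95958137e-03, -3.89913544e-05]), 'eef_pos': array([ 0.17557202, -0.59958943,  0.23072922]), 'orientation': array([-0.09994017, -0.69993335, -0.10073749,  0.69996944]), 'contact_force': array([ 0.18300952,  0.21240615, -0.0562948 ]), 'ft_torque': array([-0.00660644, -0.00694202, -0.02561395]), 'gripper_width': 0.08552653695560562}
box [([0.528, -0.17, 0.065], 0.91), ([0.499, 0.426, 0.021], 0.64)]
flap_near [([0.522, -0.166, 0.062], 0.9)]
flap_far [([0.548, -0.174, 0.062], 0.71)]
tray [([0.6, 0.196, 0.009], 0.75), ([0.543, -0.176, 0.062], 0.29)]
brush [([0.378, 0.04, 0.009], 0.61)]
paint_jar [([0.338, 0.303, 0.053], 0.62)]
eraser [([0.306, -0.232, 0.012], 0.78), ([0.543, -0.174, 0.06], 0.19)]
tape [([0.499, 0.428, 0.02], 0.78)]
box 0.65 ((525.41662597656
[... 168 characters left out ...]
2802734375, 196.50677490234375), (184.07376098632812, 135.65606689453125), 69.7337646484375) [[505.0, 134.0], [632.0, 87.0], [696.0, 259.0], [569.0, 306.0]]
brush 0.67 ((335.6065368652344, 311.95831298828125), (35.26338577270508, 42.82758331298828), 1.932973027229309) [[317.0, 333.0], [319.0, 290.0], [354.0, 291.0], [353.0, 334.0]]
flap_near 0.91 ((515.9304809570312, -167.95108032226562), (272.32281494140625, 31.223905563354492), 79.28142547607422) [[475.0, -299.0], [506.0, -305.0], [557.0, -37.0], [526.0, -31.0]]
flap_far 0.73 ((525.6976318359375, -170.5585174560547), (300.9095764160156, 86.9660873413086), 79.90144348144531) [[457.0, -311.0], [542.0, -326.0], [595.0, -30.0], [509.0, -15.0]]
```

View pics/top0.png

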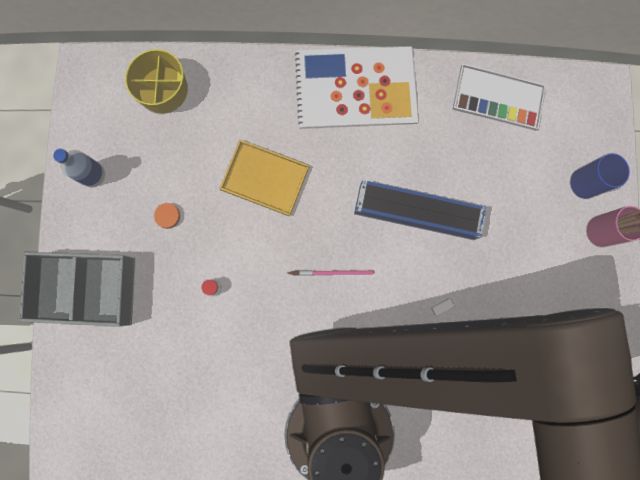

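View pics/scene0.png

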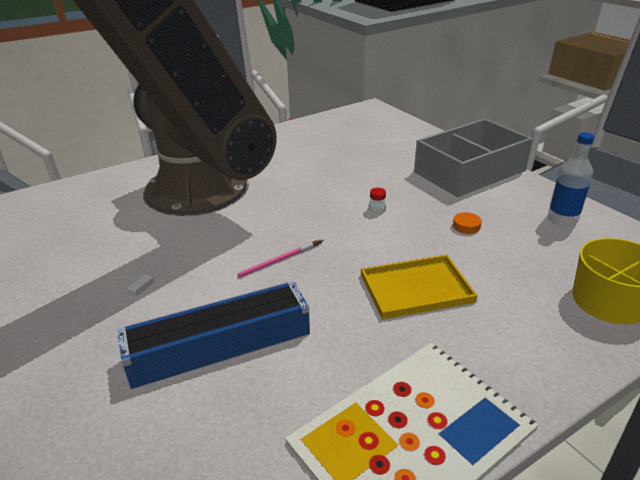

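```bash
cat > h.py <<'E'
from cell import ctrl
import cv2,numpy as np
from scipy.spatial.transform import Rotation as R
def rot(q): return R.from_quat(np.roll(q,-1))
def pose():
    s=ctrl.observe();return s,np.array(s["eef_pos"]),rot(s["orientation"])
def go(p,ydir):
    """tool-frame shift and turn to TCP p, pointing down, jaws along +-ydir (world xy)"""
    s,p0,r0=pose();y=np.array([*ydir,0.]);y/=np.linalg.norm(y);x=np.array([0,0,-1.])
    for sg in (1,-1):
        r=R.from_matrix(np.c_[x,sg*y,np.cross(x,sg*y)])
        print("t",s["time_s"].__round__(2),"sign",sg,"shift",r0.inv().apply(np.array(p)-p0).round(4),"turn",(r0.inv()*r).as_rotvec().round(4))
def cam(c):
    i=ctrl.camera_info(c);K=np.array(i["camera_matrix"]);D=np.array(i["dist_coeffs"])
    if c!="wrist": return K,D,np.array(i["world_from_camera"])
    s,p,r=pose();T=np.eye(4);T[:3,:3]=r.as_matrix();T[:3,3]=p
    return K,D,T@np.array(i["T_tool_cam"])
def at(c,uv,z):
    K,D,T=cam(c);p=cv2.undistortPoints(np.array(uv,float).reshape(-1,1,2),K,D).reshape(-1,2)
    d=np.c_[p,np.ones(len(p))]@T[:3,:3].T;o=T[:3,3]
    return o+d*((z-o[2])/d[:,2])[:,None]
E
python3 - <<'E'
from h import *
s,p,r=pose();print(r.as_matrix().round(3));go([.5,-.17,.27],(.182,.983));print(np.array(ctrl.camera_info("wrist")["T_tool_cam"]).round(3))
E
```

```text
[[ 0.     0.281 -0.96 ]
 [-0.    -0.96  -0.281]
 [-1.     0.    -0.   ]]
t 0.75 sign 1 shift [-0.0387 -0.3214 -0.4321] turn [-2.6737e+00  1.0000e-04 -0.0000e+00]
t 0.75 sign -1 shift [-0.0387 -0.3214 -0.4321] turn [ 4.679e-01 -0.000e+00 -1.000e-04]
[[ 0.    -0.312  0.95  -0.143]
 [ 1.    -0.    -0.    -0.   ]
 [ 0.     0.95   0.312 -0.081]
 [ 0.     0.     0.     1.   ]]
```

Call:
drive_tool(increments=[100, -0.01, -0.075, -0.115, 0.12, 0, 0, 100, -0.02, -0.15, -0.23, 0.24, 0, 0, 100, -0.02, -0.21, -0.35, 0.36, 0, 0, 100, -0.02, -0.3, -0.45, 0.468, 0, 0, 100, -0.02, -0.3, -0.487, 0.468, 0, 0])

```text
time_s: 1.17
eef_pos: [0.3135, -0.4421, 0.2417]
orientation: [-0.067, 0.704, -0.067, -0.704]
contact_force: [1.4, -0.6, -0.1]
gripper_width: 0.0854
```

```bash
python3 -c "
from h import *
go([.565,-.177,.25],(.182,.983))"
```

```text
t 1.17 sign 1 shift [-0.0083 -0.3079 -0.1968] turn [ 3.134e+00 -5.000e-04  4.000e-04]
t 1.17 sign -1 shift [-0.0083 -0.3079 -0.1968] turn [-0.0076 -0.0003 -0.0003]
```

Call:
drive_tool(increments=[100, -0.008, -0.308, -0.197, -0.008, 0, 0, 100, -0.008, -0.308, -0.197, -0.008, 0, 0, 100, -0.008, -0.308, -0.197, -0.008, 0, 0, 100, -0.008, -0.308, -0.197, -0.008, 0, 0, 100, -0.008, -0.308, -0.197, -0.008, 0, 0])

```text
time_s: 1.58
eef_pos: [0.4561, -0.2899, 0.2463]
orientation: [-0.062, 0.705, -0.062, -0.704]
contact_force: [1.2, -1.0, -1.1]
gripper_width: 0.0858
```

```bash
python3 -c "
from h import *
go([.565,-.177,.25],(.182,.983))"
```

```text
t 1.58 sign 1 shift [-0.0037 -0.1302 -0.0875] turn [-3.1339e+00  5.0000e-04 -7.0000e-04]
t 1.58 sign -1 shift [-0.0037 -0.1302 -0.0875] turn [ 0.0077 -0.0005 -0.0003]
```

Call:
drive_tool(increments=[50, -0.004, -0.13, -0.087, 0.008, 0, 0, 20, -0.004, -0.13, -0.087, 0.008, 0, 0, 0, -0.004, -0.13, -0.087, 0.008, 0, 0, 0, -0.004, -0.13, -0.087, 0.008, 0, 0, 0, -0.004, -0.13, -0.087, 0.008, 0, 0])

```text
time_s: 2.0
eef_pos: [0.5664, -0.1749, 0.25]
orientation: [-0.063, 0.705, -0.063, -0.704]
contact_force: [-0.9, -0.0, -0.7]
gripper_width: 0.0258
```

```bash
cat > look.py <<'E'
from h import *
import sys
im=ctrl.capture("wrist");cv2.imwrite(f"pics/{sys.argv[1]}.png",im)
for l in ("flap_near","flap_far","box"):
    r=ctrl.outline_of("wrist",l)
    for d in r[:1]:
        m=d["pixels"].astype(np.uint8);c=max(cv2.findContours(m,0,2)[0],key=cv2.contourArea).reshape(-1,2)
        w=at("wrist",c,.062)[:,:2].astype(np.float32)*1000
        q=cv2.minAreaRect(w);print(l,round(d["score"],2),q,cv2.boxPoints(q).round().tolist())
E
python3 look.py w1
```

```text
flap_near 0.73 ((513.6473388671875, -171.76565551757812), (273.3138122558594, 29.00440216064453), 79.22101593017578) [[474.0, -303.0], [502.0, -309.0], [553.0, -40.0], [525.0, -35.0]]
flap_far 0.58 ((540.8922119140625, -177.8505401611328), (273.3175354003906, 27.463653564453125), 79.49484252929688) [[502.0, -310.0], [529.0, -315.0], [579.0, -46.0], [552.0, -41.0]]
box 0.79 ((532.205810546875, -177.6305694580078), (298.4992980957031, 87.62969970703125), 79.25391387939453) [[461.0, -316.0], [547.0, -332.0], [603.0, -39.0], [517.0, -23.0]]
```

View pics/w1.png

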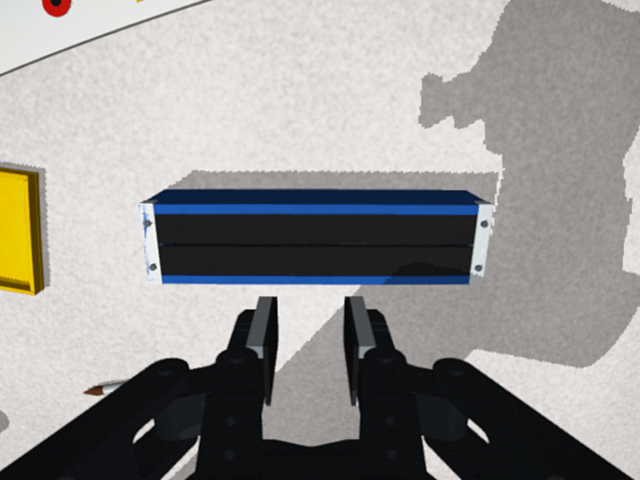

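```bash
python3 - <<'E'
from h import *
print(pose()[1], at("wrist",[[161,244],[472,244]],.0615).round(4))
E
python3 look.py w2; python3 - <<'E'
from h import *
c=np.array([.5285,-.173]);y=np.array([.186,.9825])
for d in (0,):go([*(c+d*y),.10],y)
E
```

```text
[ 0.56283735 -0.17927557  0.24994714] [[ 0.5512 -0.0453  0.0615]
 [ 0.502  -0.3094  0.0615]]
flap_near 0.79 ((516.0133056640625, -169.73590087890625), (273.5653076171875, 27.60216522216797), 79.37277221679688) [[477.0, -302.0], [504.0, -307.0], [555.0, -38.0], [528.0, -33.0]]
flap_far 0.82 ((544.8009643554688, -175.05819702148438), (274.13134765625, 27.127788543701172), 79.40383911132812) [[506.0, -307.0], [533.0, -312.0], [583.0, -43.0], [557.0, -38.0]]
box 0.63 ((536.053466796875, -173.01760864257812), (299.40838623046875, 87.41569519042969), 79.57240295410156) [[466.0, -312.0], [552.0, -328.0], [606.0, -34.0], [520.0, -18.0]]
t 2.4 sign 1 shift [ 0.1502 -0.0003  0.035 ] turn [-3.1393e+00  2.0000e-04 -2.0000e-04]
t 2.4 sign -1 shift [ 0.1502 -0.0003  0.035 ] turn [ 0.0023 -0.0001 -0.0001]
```

```bash
python3 - <<'E'
from h import *
c=np.array([.530,-.172]);y=np.array([.184,.983])
go([*(c+.105*y),.09],y)
E
```

```text
t 2.4 sign 1 shift [ 0.1601 -0.1066  0.0337] turn [-3.1413e+00  2.0000e-04 -2.0000e-04]
t 2.4 sign -1 shift [ 0.1601 -0.1066  0.0337] turn [ 0.0003 -0.0001 -0.0001]
```

Call:
drive_tool(increments=[0, 0.03, -0.028, 0.009, 0, 0, 0, 0, 0.06, -0.056, 0.018, 0, 0, 0, 0, 0.09, -0.084, 0.027, 0, 0, 0, 0, 0.125, -0.1066, 0.0337, 0, 0, 0, 0, 0.16, -0.1066, 0.0337, 0, 0, 0])

```text
time_s: 2.82
eef_pos: [0.5489, -0.0653, 0.0896]
orientation: [-0.064, 0.705, -0.064, -0.704]
contact_force: [0.9, 0.1, 0.3]
gripper_width: 0.0002
```

Call:
drive_tool(increments=[0, 0, 0, 0, 0, 0, 0, 0, 0.01, 0, 0, 0, 0, 0, 0, 0.02, 0, 0, 0, 0, 0, 0, 0.03, 0, 0, 0, 0, 0, 0, 0.03, 0, 0, 0, 0, 0])

```text
time_s: 3.23
eef_pos: [0.5498, -0.0686, 0.0595]
orientation: [-0.065, 0.704, -0.065, -0.704]
contact_force: [0.7, -0.5, -0.4]
gripper_width: 0.0002
```

```bash
python3 - <<'E'
from h import *
c=np.array([.530,-.172]);y=np.array([.184,.983])
go([*(c+.105*y),.03],y);s=ctrl.observe();print(s["eef_pos"],s["contact_force"])
cv2.imwrite("pics/top1.png",ctrl.capture("top")[150:270,300:520].repeat(3,0).repeat(3,1))
E
```

```text
t 3.23 sign 1 shift [0.0295 0.0002 0.0004] turn [-3.1409e+00  2.0000e-04 -4.0000e-04]
t 3.23 sign -1 shift [0.0295 0.0002 0.0004] turn [ 0.0007 -0.0003 -0.0001]
[ 0.54977305 -0.06862872  0.05954964] [ 0.65358331 -0.54130303 -0.41036226]
```

Call:
drive_tool(increments=[0, 0.006, 0, 0, 0, 0, 0, 0, 0.012, 0, 0, 0, 0, 0, 0, 0.018, 0, 0, 0, 0, 0, 0, 0.024, 0, 0, 0, 0, 0, 0, 0.028, 0, 0, 0, 0, 0])

```text
time_s: 3.7
eef_pos: [0.5495, -0.0678, 0.0312]
orientation: [0.065, -0.704, 0.065, 0.704]
contact_force: [-0.1, 0.3, 0.9]
gripper_width: -0.0
```

```bash
python3 - <<'E'
from h import *
s=ctrl.observe();print(s["eef_pos"],s["contact_force"])
cv2.imwrite("pics/w3.png",ctrl.capture("wrist"))
s=ctrl.observe();print(s["eef_pos"],s["contact_force"])
K,D,T=cam("wrist");c=np.array([.530,-.172]);y=np.array([.184,.983])
P=np.array([[*(c+d*y),.038] for d in (-.087,-.05,0,.05,.1)])
q=(P-T[:3,3])@T[:3,:3];print(cv2.projectPoints(q,np.zeros(3),np.zeros(3),K,D)[0].reshape(-1,2).round())
E
```

```text
[ 0.5494982  -0.06776509  0.03120878] [-0.10130649  0.27914139  0.9156313 ]
[ 0.54922146 -0.0677096   0.03064836] [-0.00884283 -0.2459795  -0.0129514 ]
[[749. 313.]
 [687. 317.]
 [582. 322.]
 [460. 325.]
 [329. 326.]]
```

View pics/w3.png

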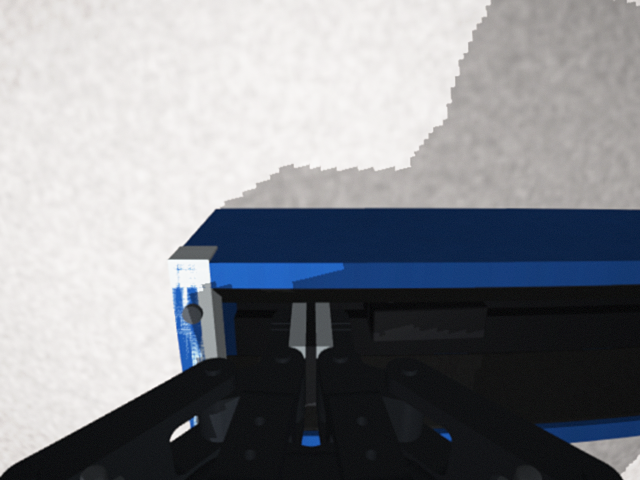

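Call:
drive_tool(increments=[0, -0.025, 0, 0, 0, 0, 0, 0, -0.055, 0, 0, 0, 0, 0, 100, -0.06, 0.02, 0, 0, 0, 0, 100, -0.06, 0.044, 0, 0, 0, 0, 100, -0.06, 0.044, 0, 0, 0, 0])

```text
time_s: 4.17
eef_pos: [0.5415, -0.1136, 0.0926]
orientation: [-0.065, 0.705, -0.065, -0.704]
contact_force: [-0.8, -0.4, -0.4]
gripper_width: 0.0356
```

Call:
drive_tool(increments=[100, 0, 0, 0, 0, 0, 0, 100, 0, 0, 0, 0, 0, 0, 100, 0, 0, 0, 0, 0, 0, 100, 0.005, 0, 0, 0, 0, 0, 100, 0.012, 0, 0, 0, 0, 0])

```text
time_s: 4.58
eef_pos: [0.5419, -0.1106, 0.0798]
orientation: [-0.064, 0.704, -0.064, -0.704]
contact_force: [0.6, -1.1, 0.2]
gripper_width: 0.0853
```

```bash
python3 - <<'E'
from h import *
c=np.array([.530,-.172]);y=np.array([.184,.983])
s=ctrl.observe();print(s["eef_pos"],s["contact_force"],s["gripper_width"])
go([*(c+.0615*y),.018],y)
im=cv2.imread("pics/w3.png")
K=ctrl.camera_info("wrist");print(K["camera_matrix"],K["dist_coeffs"])
E
```

```text
[ 0.54191727 -0.11057543  0.07978852] [ 0.60475911 -1.13954228  0.17957737] 0.08530263645633386
t 4.58 sign 1 shift [0.0618 0.0011 0.0005] turn [-3.1389e+00  3.0000e-04 -1.1000e-03]
t 4.58 sign -1 shift [0.0618 0.0011 0.0005] turn [ 0.0027 -0.0007 -0.0002]
[[411.85504226   0.         310.4495011 ]
 [  0.         411.85504226 235.85683189]
 [  0.           0.           1.        ]] [-0.09499758  0.          0.          0.          0.        ]
```

Call:
drive_tool(increments=[100, 0.01, 0.001, 0, 0, 0, 0, 100, 0.02, 0.001, 0, 0, 0, 0, 100, 0.03, 0.001, 0, 0, 0, 0, 100, 0.038, 0.001, 0, 0, 0, 0, 100, 0.045, 0.001, 0, 0, 0, 0])

```text
time_s: 5.0
eef_pos: [0.5414, -0.112, 0.0338]
orientation: [0.065, -0.704, 0.065, 0.704]
contact_force: [0.4, 0.3, 2.2]
gripper_width: 0.0851
```

Call:
drive_tool(increments=[100, 0.004, 0, 0, 0, 0, 0, 100, 0.008, 0, 0, 0, 0, 0, 100, 0.012, 0, 0, 0, 0, 0, 100, 0.016, 0, 0, 0, 0, 0, 100, 0.017, 0, 0, 0, 0, 0])

```text
time_s: 5.42
eef_pos: [0.5413, -0.1121, 0.0175]
orientation: [0.065, -0.704, 0.065, 0.704]
contact_force: [0.5, 0.1, 0.7]
gripper_width: 0.0853
```

Call:
drive_tool(increments=[0, 0, 0, 0, 0, 0, 0, 0, 0, 0, 0, 0, 0, 0, 0, 0, 0, 0, 0, 0, 0, 0, 0, 0, 0, 0, 0, 0, 0, 0, 0, 0, 0, 0, 0], force=30)

```text
time_s: 5.83
eef_pos: [0.5416, -0.1121, 0.0184]
orientation: [-0.065, 0.704, -0.065, -0.704]
contact_force: [-0.4, 0.6, 4.2]
gripper_width: 0.0432
```

```bash
python3 - <<'E'
from h import *
s=ctrl.observe();print(s["eef_pos"],s["contact_force"],s["gripper_width"])
cv2.imwrite("pics/w4.png",ctrl.capture("wrist"))
E
```

```text
[ 0.54158269 -0.11211888  0.01840404] [-0.35978711  0.56206961  4.18400756] 0.04320692781686658
```

View pics/w4.png

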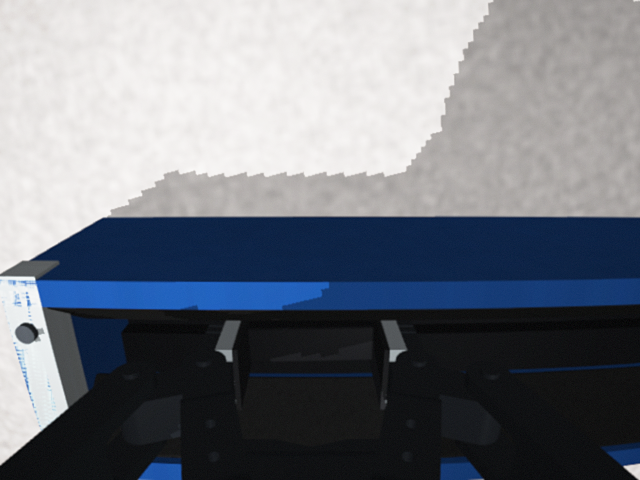

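Call:
drive_tool(increments=[0, 0, 0, 0, 0, 0, 0, 0, -0.006, 0, 0, 0, 0, 0, 0, -0.014, 0, 0, 0, 0, 0, 0, -0.024, 0, 0, 0, 0, 0, 0, -0.034, 0, 0, 0, 0, 0], force=50)

```text
time_s: 6.3
eef_pos: [0.5414, -0.112, 0.0529]
orientation: [0.065, -0.704, 0.065, 0.704]
contact_force: [-0.4, 0.4, -4.3]
gripper_width: 0.0426
```

Call:
drive_tool(increments=[0, -0.012, 0, 0, 0, 0, 0, 0, -0.028, 0, 0, 0, 0, 0, 0, -0.048, 0, 0, 0, 0, 0, 0, -0.07, 0, 0, 0, 0, 0, 0, -0.09, 0, 0, 0, 0, 0])

```text
time_s: 6.72
eef_pos: [0.5415, -0.1121, 0.1443]
orientation: [-0.065, 0.705, -0.065, -0.704]
contact_force: [0.0, -0.6, -1.2]
gripper_width: 0.0426
```

Call:
drive_tool(increments=[0, -0.01, 0, 0, 0, 0, 0, 0, -0.01, 0, 0, 0, 0, 0, 0, -0.01, 0, 0, 0, 0, 0, 0, -0.01, 0, 0, 0, 0, 0, 0, -0.01, 0, 0, 0, 0, 0])

```text
time_s: 7.13
eef_pos: [0.541, -0.112, 0.1509]
orientation: [0.065, -0.703, 0.065, 0.705]
contact_force: [-0.3, 0.3, -0.6]
gripper_width: 0.0427
```

```bash
python3 - <<'E'
from h import *
s=ctrl.observe();print(s["eef_pos"],s["contact_force"],s["gripper_width"])
cv2.imwrite("pics/w5.png",ctrl.capture("wrist"))
y=np.array([.342,.94])  # tray y: (64,172) 
go([.6,.196,.14],y);print("keep");go([.6,.196,.14],(.184,.983))
E
```

```text
[ 0.5410109  -0.11195464  0.15092085] [-0.32611989  0.28091346 -0.56758492] 0.0427047840833489
t 7.18 sign 1 shift [ 0.011  -0.3135 -0.0018] turn [-2.9759e+00 -0.0000e+00  2.7000e-03]
t 7.18 sign -1 shift [ 0.011  -0.3135 -0.0018] turn [0.1657 0.0018 0.    ]
keep
t 7.18 sign 1 shift [ 0.011  -0.3135 -0.0018] turn [-3.1398e+00 -3.0000e-04  2.9000e-03]
t 7.18 sign -1 shift [ 0.011  -0.3135 -0.0018] turn [0.0018 0.0018 0.0002]
```

View pics/w5.png

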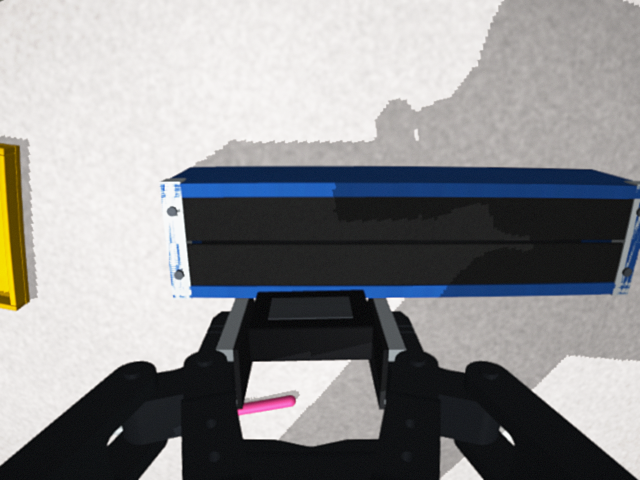

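Call:
drive_tool(increments=[0, 0, -0.03, 0, 0.02, 0, 0, 0, 0, -0.065, 0, 0.05, 0, 0, 0, 0, -0.1, 0, 0.08, 0, 0, 0, 0, -0.135, 0, 0.12, 0, 0, 0, 0, -0.17, 0, 0.16, 0, 0])

```text
time_s: 7.6
eef_pos: [0.5723, 0.0566, 0.1511]
orientation: [0.121, -0.696, 0.122, 0.697]
contact_force: [0.2, -0.6, -0.6]
gripper_width: 0.0423
```

```bash
python3 -c "
from h import *
go([.6,.196,.11],(.342,.94))"
```

```text
t 7.6 sign 1 shift [ 0.0411 -0.1405  0.0211] turn [-3.1382e+00  8.0000e-04  2.1000e-03]
t 7.6 sign -1 shift [ 0.0411 -0.1405  0.0211] turn [ 0.0034  0.0013 -0.0005]
```

Call:
drive_tool(increments=[0, 0, -0.035, 0.005, 0.003, 0, 0, 0, 0, -0.07, 0.01, 0.003, 0, 0, 0, 0, -0.105, 0.016, 0.003, 0, 0, 0, 0, -0.13, 0.02, 0.003, 0, 0, 0, 0, -0.14, 0.021, 0.003, 0, 0])

```text
time_s: 8.02
eef_pos: [0.5996, 0.1972, 0.1509]
orientation: [0.121, -0.696, 0.121, 0.697]
contact_force: [-0.5, -0.2, -1.2]
gripper_width: 0.0425
```

```bash
python3 - <<'E'
from h import *
print(ctrl.observe()["eef_pos"])
cv2.imwrite("pics/w6.png",ctrl.capture("wrist"))
for d in ctrl.find_in("wrist","tray")[:1]:print(d)
go([.6,.196,.018],(.342,.94))
E
```

```text
[0.59960497 0.19723775 0.15087933]
{'xyz': [0.5623, -0.0274, 0.017], 'score': 0.72}
t 8.12 sign 1 shift [ 0.1329 -0.0009 -0.0003] turn [-3.1365e+00  1.1000e-03  1.5000e-03]
t 8.12 sign -1 shift [ 0.1329 -0.0009 -0.0003] turn [ 0.0051  0.001  -0.0007]
```

View pics/w6.png

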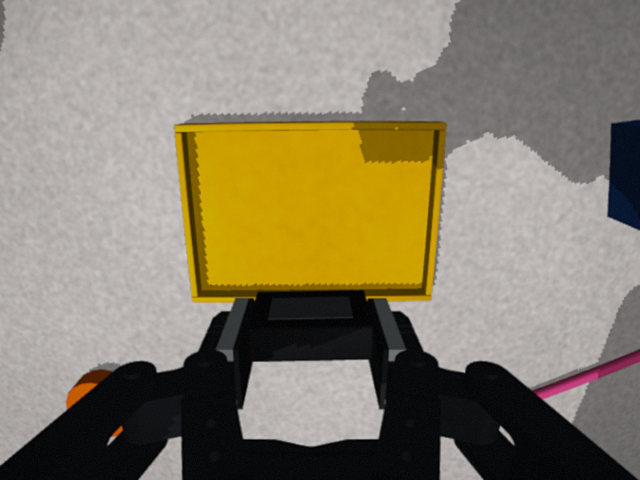

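Call:
drive_tool(increments=[0, 0.025, 0, 0, 0, 0, 0, 0, 0.05, 0, 0, 0, 0, 0, 0, 0.075, 0, 0, 0, 0, 0, 0, 0.095, 0, 0, 0, 0, 0, 0, 0.112, 0, 0, 0, 0, 0])

```text
time_s: 8.53
eef_pos: [0.5991, 0.1921, 0.0381]
orientation: [0.122, -0.696, 0.123, 0.697]
contact_force: [0.8, -0.2, -0.3]
gripper_width: 0.0426
```

Call:
drive_tool(increments=[0, 0.006, 0, 0, 0, 0, 0, 0, 0.012, 0, 0, 0, 0, 0, 0, 0.017, 0, 0, 0, 0, 0, 0, 0.021, 0, 0, 0, 0, 0, 0, 0.021, 0, 0, 0, 0, 0])

```text
time_s: 8.95
eef_pos: [0.5998, 0.1937, 0.0189]
orientation: [-0.122, 0.697, -0.122, -0.697]
contact_force: [-0.4, -0.2, -1.8]
gripper_width: 0.0426
```

Call:
drive_tool(increments=[0, 0, 0, 0, 0, 0, 0, 0, 0.001, 0, 0, 0, 0, 0, 0, 0.0015, 0, 0, 0, 0, 0, 0, 0.002, 0, 0, 0, 0, 0, 0, 0.002, 0, 0, 0, 0, 0])

```text
time_s: 9.37
eef_pos: [0.5998, 0.194, 0.0171]
orientation: [-0.122, 0.697, -0.122, -0.696]
contact_force: [-1.4, -0.4, -1.5]
gripper_width: 0.0426
```

Call:
drive_tool(increments=[0, 0.0005, 0, 0, 0, 0, 0, 0, 0.001, 0, 0, 0, 0, 0, 0, 0.0015, 0, 0, 0, 0, 0, 0, 0.0015, 0, 0, 0, 0, 0, 0, 0.0015, 0, 0, 0, 0, 0])

```text
time_s: 9.78
eef_pos: [0.5998, 0.194, 0.0156]
orientation: [-0.122, 0.697, -0.122, -0.696]
contact_force: [-0.6, -0.5, 1.0]
gripper_width: 0.0429
```

Call:
drive_tool(increments=[0, 0.0005, 0, 0, 0, 0, 0, 60, 0.0005, 0, 0, 0, 0, 0, 75, 0.0005, 0, 0, 0, 0, 0, 75, 0.0005, 0, 0, 0, 0, 0, 75, 0.0005, 0, 0, 0, 0, 0])

```text
time_s: 10.2
eef_pos: [0.5998, 0.194, 0.0149]
orientation: [0.122, -0.697, 0.122, 0.697]
contact_force: [-0.3, 1.2, -0.7]
gripper_width: 0.0638
```

Call:
drive_tool(increments=[75, -0.02, 0, 0, 0, 0, 0, 75, -0.045, 0, 0, 0, 0, 0, 75, -0.075, 0, 0, 0, 0, 0, 75, -0.11, 0, 0, 0, 0, 0, 75, -0.14, 0, 0, 0, 0, 0])

```text
time_s: 10.62
eef_pos: [0.5997, 0.194, 0.1569]
orientation: [-0.122, 0.697, -0.122, -0.696]
contact_force: [0.0, 0.1, 0.2]
gripper_width: 0.0642
```

Call:
drive_tool(increments=[75, 0, 0, 0, 0, 0, 0, 75, 0, 0, 0, 0, 0, 0, 75, 0, 0, 0, 0, 0, 0, 75, 0, 0, 0, 0, 0, 0, 75, 0, 0, 0, 0, 0, 0])

```text
time_s: 11.03
eef_pos: [0.5993, 0.1939, 0.1536]
orientation: [0.121, -0.696, 0.122, 0.697]
contact_force: [0.2, 0.6, -1.0]
gripper_width: 0.0643
```

```bash
python3 - <<'E'
from h import *
s=ctrl.observe();print(s["time_s"],s["eef_pos"],s["contact_force"],s["gripper_width"])
a=ctrl.capture("scene");cv2.imwrite("pics/s2.png",a)
for l in ("brush","paint_jar","eraser","tape","tray"):
    for d in ctrl.find_in("scene",l)[:1]:print(l,np.round(d["xyz"],3),d["score"])
E
```

```text
11.0333 [0.59931024 0.19385977 0.15356866] [ 0.22494388  0.57897939 -1.01184957] 0.06430672486496626
brush [0.386 0.027 0.012] 0.67
paint_jar [0.348 0.298 0.032] 0.68
eraser [ 0.312 -0.237  0.013] 0.75
tape [0.513 0.417 0.021] 0.56
tray [0.61  0.194 0.003] 0.82
```

View pics/s2.png

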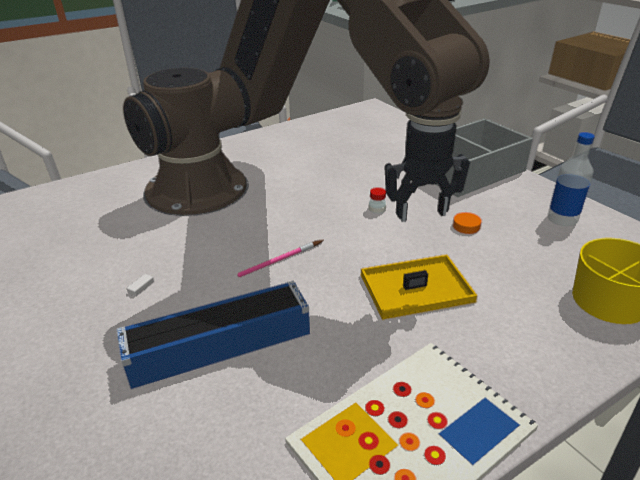

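The picture shows the sharpener standing in the tray at about (415,280). The box is shut, and the brush, jar, eraser and tape sit at the same pixels as in the first scene picture. The gripper is clear of everything.

```bash
python3 -c "
from cell import ctrl
print(ctrl.hand_in())"
```

```text
the job is handed in; nothing more can be done
None
```

The sharpener is out of the dust box and standing in the middle of the yellow tray, and I handed the job in at about 11 s of the 64 s allowed.

- **Finding it:** I pushed the shut fingers through the flaps at the box's +y end. With the flaps held open, the wrist camera showed the sharpener about 61 mm along +y from the middle, so I found it by sight and did not need to feel along the box.
- **Lifting it:** I went back in with the fingers open along the box's length and closed on its end faces (about 43 mm measured). I lifted it straight out; the flaps shut behind it.
- **Placing it:** I lowered it to the tray floor, let go at a TCP height of about 15 mm, and raised the arm clear.

**Last checks:** The last scene picture shows the sharpener upright in the tray, the box shut, and the brush, jar, eraser and tape at the same pixels as at the start. The scene camera's detected positions for those four differ from the top camera's starting ones by up to about 18 mm. I put that down to different visible surfaces and detector error, not movement.

One detection was wrong: the wrist camera's tray position was far off, so I ignored it and used the top camera's tray position and the picture instead. I could not measure the load on the tray directly.

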